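# Feel the end float of the gold drive shaft

## Task

Of the three stage-drive shafts on the inspection bench, check the end float of the one in the gold-coloured bearing block: by its knurled knob push the shaft in until it comes up against its inner stop, then pull it out until it comes up against its outer stop, and leave it there, fully out. Do not shift the shafts in the silver and black blocks.

Things in the scene. Friction and masses are not known exactly. Their poses are not given: they have to be found in the camera images.
- gold_knob (a point): Centre of the knurled steel knob on the gold block's shaft: a level cylinder 30 mm in diameter, 36 mm long, axis 60 mm above the bench. x runs along the shaft from knob into block (push-in direction), z up. The knob faces the robot within 0.3 rad. Block: bolted down, base 104 x 76 mm, two cheeks 84 mm tall. With the shaft fully in, 25 mm of bare 12 mm shaft shows between knob and near cheek.
- gold_shaft (a joint): Shaft position in the gold block, m: 0 = fully in (the red 38 mm collar seen between the cheeks touches the cheek farther from the knob), 0.040 = fully out (collar touches the cheek nearer the knob). Grows as the knob is pulled away from the block. About 3 N of friction; stays where left; hard stops at both ends; starts between them.
- silver_knob (a point): Centre of the same kind of knob on the shaft in the bare-aluminium (silver) block, of the same sizes and axes; not to be shifted.
- black_knob (a point): Centre of the same kind of knob on the shaft in the black block, of the same sizes and axes; not to be shifted.
Mind the look-alikes: they are no part of the job. What is shaped like the part that bears gold_knob but purple is not meant.

How it is judged:
By the outcome, as a careful person would: the job done as asked, in the order asked, and still so for the second after the job is handed in, with the robot touching nothing.
It also fails if it takes over 32 s, if anything falls off the work surface, if the arm or the gripper's body presses on something with over 40 N, if the wrist force passes 120 N, or if a joint passes its speed limit or range.

## Robot

A 6-joint arm with a two-finger parallel gripper is mounted at the origin on the work surface. World frame = base frame: x ahead of the robot, y to its left, z up, the work surface at z = 0. Lengths are in m, angles in degrees, forces in N, time in s.
With the tool pointing down it reaches from about 0.4 to 0.825 m from the base axis. Payload 7 kg.
Tool frame: the origin (TCP) lies on the centre line of the jaws, within the pads' length; the fingertips stand 14 mm ahead of it and the grasp point (between the pads) lies 5 mm behind it; z points along the fingers, y is the line along which they close (so a half turn about z gives the same grasp; the last joint's range is limited). The gripper opens to 88 mm and grips with 3 to 60 N. Pads are 19 mm wide; open, the fingers measure 130 mm over their backs; the gripper's body (78 mm by 193 mm) begins 47 mm behind the grasp point.
Start: joints at [82.684, 20.546, 0.682, 0, -70.136, -16.507], TCP at [0.273, 0.617, 0.241] pointing down, gripper open.
Joint ranges: [-176.03, 176.03], [-82.01, 121.73], [-58.28, 71.71], [-173.87, 95.51], [-174.79, -0.11], [-173.66, 173.66]. Speed limits (degrees/s): [136.94, 136.94, 172.46, 180, 180, 180].

## Interface

Orientations are given as [roll, pitch, yaw] about the fixed x, y, z axes, in that order (R = Rz(yaw) Ry(pitch) Rx(roll)).
In Python, from plant import r gives the robot as it stands.
- The arm moves only by the tool send_rows, never from a script. Its argument "steps" is a list of rows, each an object with "dp": the shift along the tool's x, y, z in mm, a list of three; "roll": the turn about the tool's z in rad; "jaw": the opening in per cent of the stroke, from 0 (shut) to 100 (fully open). In form: [{"dp": [tx, ty, tz], "roll": roll, "jaw": jaw}, ...]. A call has 1 to 5 rows; each row is the pose to reach, as a shift and turn from the pose commanded when the call began, along the tool's axes at that moment; what a row does not reach only later rows make up. A row lasts 1/8 s, in which the tool goes at most 62.5 mm and 10.7 degrees, less where a joint would pass 70% of its speed; a pose out of reach is approached as far as the arm can. A call with a gripper value outside its range is refused whole. The fingers move at their own pace and stop on an object; "newtons" is the grip in N (left out, the last holds). Time passes only in rows, so rows that repeat a pose let the fingers close. It gives the time, the measured TCP pose, the force, the opening and the grip force at its end, in the units of the state.
- r.get_state(): the state, without advancing time (a new reading comes with each control period).
- r.capture(name): name is "scene" or "top" or "wrist"; returns a dict with "image" (384x512x3 uint8, blue, green, red), "K" (3x3 intrinsics, pixels), "rvec" (rotation vector, rad) and "tvec" (3), from world to camera coordinates, as OpenCV has them. Camera axes: x right, y down, z forward; pixel columns grow to the right and rows downward; lengths in m; the calibration is good to about 2 mm. A picture is of the moment at which its call begins. There is no depth.
- r.close_job(): hands the job in; it is judged then, once.
The state is a dict: "time_s": time; "joints": joint angles; "qd": joint speeds; "joint_torque": joint torques, N m; "tcp_pos": TCP position; "eef_rot": TCP orientation; "contact_force": force on the tool from outside, world axes, zero at the start; "moment": the same for the moment, N m; "gripper_width": finger opening in m; "gripper_force": force on a finger pad.
Only numpy, scipy, OpenCV 4.12 (cv2) and the standard library are available. Lean on these libraries where they do the work, as an engineer would, in place of code of your own. Each camera call takes 0.05 s, during which the arm holds its last target. There are 200 camera calls.

## Working session

There is one attempt and no reset: what is moved stays moved. The work goes in short steps, Python scripts to look and compute and a tool call to move; the robot and the scene stay as the last step left them, time stands still between calls to the robot, and variables do not carry over. Pictures are saved under pics/ and viewed, at most 10 in all, crops included, and the job is handed in when it is done.

Besides the shell and the picture viewer there is one more tool, called after ">>>" in YAML: its name, and indented under it one key for each argument. send_rows: Moves the arm, as the interface text tells. Its arguments: {"type":"object","properties":{"steps":{"type":"array","items":{"type":"object","properties":{"dp":{"type":"array","items":{"type":"number"}},"roll":{"type":"number"},"jaw":{"type":"number"}}}},"newtons":{"type":"number"}},"required":["steps"]}

```bash
mkdir -p pics; python3 - <<'E'
from plant import r
import cv2,pickle
d={n:r.capture(n) for n in("scene","top")}
pickle.dump(d,open("c.pkl","wb"))
for n in d: cv2.imwrite(f"pics/{n}.png",d[n]["image"])
s=r.get_state();print({k:s[k] for k in("time_s","tcp_pos","eef_rot","gripper_width","contact_force")})
E
```

```text
{'time_s': 0.1, 'tcp_pos': array([0.27252451, 0.61708443, 0.23970305]), 'eef_rot': array([ 1.79913278e+02, -1.07930343e-02, -2.38280878e+01]), 'gripper_width': 0.0874467198198986, 'contact_force': array([ 0.35533986, -0.20870717,  0.40875565])}
```

View pics/scene.png

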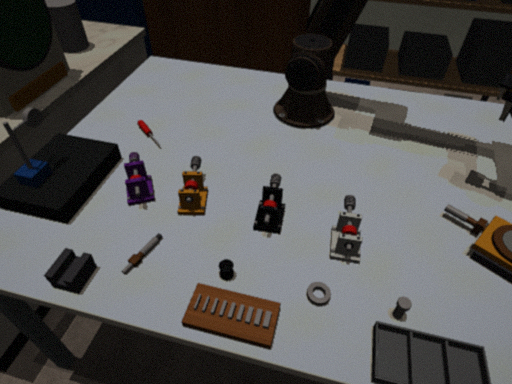

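View pics/top.png

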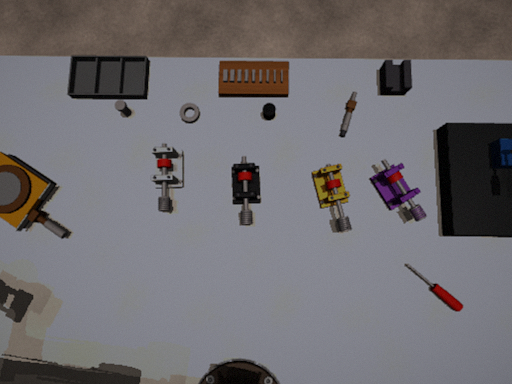

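The scene picture shows four blocks: purple (138,185), gold (193,195), black (270,210) and silver (347,235). In the top picture they are at (393,185), (329,185), (246,182) and (165,165), with knobs at the lower, robot-facing ends. The gold one, with its knob at about (343,223) in top, fits; purple is the decoy. I'll confirm it in an enlarged crop.

```bash
cat > h.py <<'E'
import numpy as np,cv2
def ray(c,uv,z):
    R=cv2.Rodrigues(np.array(c["rvec"],float))[0];t=np.array(c["tvec"],float).ravel()
    p=cv2.undistortPoints(np.array([[uv]],float),c["K"],None).ravel()
    o=-R.T@t;d=R.T@np.array([p[0],p[1],1.]);return o+d*(z-o[2])/d[2]
def proj(c,P): return cv2.projectPoints(np.array(P,float).reshape(-1,3),np.array(c["rvec"],float),np.array(c["tvec"],float),c["K"],None)[0].reshape(-1,2)
E
python3 - <<'E'
import pickle,cv2
from h import *
d=pickle.load(open("c.pkl","rb"));c=d["top"]
i=c["image"][150:245,225:440];cv2.imwrite("pics/crop.png",cv2.resize(i,None,fx=3.6,fy=3.6,interpolation=cv2.INTER_CUBIC))
for uv in[(343,223),(329,170)]:print(ray(c,uv,.06))
print(ray(c,(256,192),.06),ray(c,(266,192),.06))
E
```

```text
[ 0.47631624 -0.26020882  0.06      ]
[ 0.61481274 -0.22569716  0.06      ]
[ 0.55326791 -0.0348843   0.06      ] [ 0.55368771 -0.06101764  0.06      ]
```

View pics/crop.png

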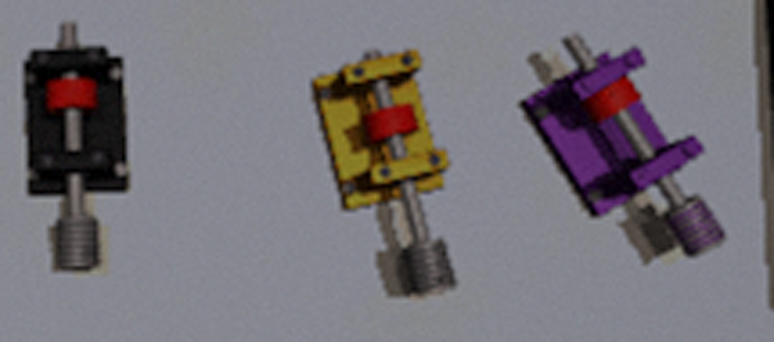

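Confirmed: the gold block is the middle one of the crop, with its knob at crop (428,267), which is top (344,224). Its shaft's far end is at crop (373,55), and its collar sits between the cheeks.

```bash
cat >> h.py <<'E'
def totool(s,P,yaw):
    from scipy.spatial.transform import Rotation as Ro
    R=Ro.from_euler("xyz",s["eef_rot"],degrees=True).as_matrix()
    dp=R.T@(np.array(P)-s["tcp_pos"])*1000
    a=yaw-np.radians(s["eef_rot"][2]); a=(a+np.pi)%(2*np.pi)-np.pi
    return dp.round(1), round(-a,3)
E
python3 - <<'E'
import pickle
from h import *
from plant import r
c=pickle.load(open("c.pkl","rb"))["top"]
k=ray(c,(225+428/3.6,150+267/3.6),.06);e=ray(c,(225+373/3.6,150+55/3.6),.06)
y=np.arctan2(*(e-k)[1::-1]);print(k,e,np.degrees(y))
s=r.get_state()
print(totool(s,[.5,.3,.24],y),totool(s,[.5,0,.22],y),totool(s,[k[0],k[1],.2],y))
E
```

```text
[ 0.47336283 -0.26243796  0.06      ] [ 0.62749222 -0.22480087  0.06      ] 13.722593332483932
(array([3.362e+02, 1.982e+02, 1.000e-01]), np.float64(-0.655)) (array([457.4, 472.6,  20.5]), np.float64(-0.655)) (array([539. , 723.4,  40.9]), np.float64(-0.655))
```

>>> send_rows:
  steps:
    - {"dp":[55,33,0],"roll":-0.1,"jaw":100}
    - {"dp":[110,66,0],"roll":-0.2,"jaw":100}
    - {"dp":[170,100,0],"roll":-0.3,"jaw":100}
    - {"dp":[220,140,0],"roll":-0.4,"jaw":100}
    - {"dp":[260,187,0],"roll":-0.5,"jaw":100}

```text
time_s: 0.72
tcp_pos: [0.4326, 0.3491, 0.2401]
eef_rot: [180.0, 0.0, 5.0]
contact_force: [0.5, -0.4, -0.1]
gripper_width: 0.0875
gripper_force: 0.0
```

```bash
cat > t.py <<'E'
from h import *
from plant import r
s=r.get_state();print(s["time_s"],s["tcp_pos"],s["eef_rot"],s["joints"].round(0))
for P in([.52,.1,.22],[.4734,-.2624,.2]):print(totool(s,P,np.radians(13.7)))
E
python3 t.py
```

```text
0.725 [0.43257005 0.34907227 0.24007752] [1.79964330e+02 2.03829010e-02 4.99340311e+00] [ 59.   9. -15.   0. -66.  36.]
(array([ 65.4, 255.7,  20.2]), np.float64(-0.152))
(array([-12.5, 612.7,  40.5]), np.float64(-0.152))
```

>>> send_rows:
  steps:
    - {"dp":[20,55,5],"roll":-0.1,"jaw":100}
    - {"dp":[38,113,10],"roll":-0.15,"jaw":100}
    - {"dp":[42,173,15],"roll":-0.15,"jaw":100}
    - {"dp":[42,234,20],"roll":-0.15,"jaw":100}
    - {"dp":[40,295,20],"roll":-0.15,"jaw":100}

```text
time_s: 1.35
tcp_pos: [0.4959, 0.0584, 0.22]
eef_rot: [180.0, 0.1, 13.4]
contact_force: [1.7, -0.1, 0.9]
gripper_width: 0.0879
gripper_force: 0.0
```

```bash
python3 t.py
```

```text
1.35 [0.49591885 0.0583809  0.21998775] [1.79990578e+02 5.81180120e-02 1.34248744e+01] [ 29.   5. -23.  -0. -63.  74.]
(array([ 33.1, -34.9,  -0.1]), np.float64(-0.005))
(array([-96.4, 306.8,  20.1]), np.float64(-0.005))
```

>>> send_rows:
  steps:
    - {"dp":[-18,59,0],"roll":0,"jaw":100}
    - {"dp":[-36,118,0],"roll":0,"jaw":100}
    - {"dp":[-54,177,0],"roll":0,"jaw":100}
    - {"dp":[-72,236,0],"roll":0,"jaw":100}
    - {"dp":[-92,290,0],"roll":0,"jaw":100}

```text
time_s: 1.98
tcp_pos: [0.4737, -0.245, 0.2204]
eef_rot: [-180.0, 0.0, 13.4]
contact_force: [0.5, 0.4, -0.6]
gripper_width: 0.0878
gripper_force: 0.0
```

>>> send_rows:
  steps:
    - {"dp":[0,0,0],"roll":0,"jaw":100}

```text
time_s: 2.1
tcp_pos: [0.4729, -0.2463, 0.2198]
eef_rot: [-180.0, 0.1, 13.1]
contact_force: [-0.3, -0.3, -0.9]
gripper_width: 0.0878
gripper_force: 0.0
```

```bash
python3 t.py; python3 - <<'E'
from plant import r
import cv2,pickle
from h import *
c=r.capture("wrist");pickle.dump(c,open("w.pkl","wb"));cv2.imwrite("pics/w.png",c["image"])
print(proj(c,[[.4734,-.2624,.06],[.6275,-.2248,.06]]))
E
```

```text
2.1 [ 0.47292529 -0.24626171  0.21984262] [-1.79978799e+02  8.51740090e-02  1.31180912e+01] [ -6.   8. -19.   0. -63. 110.]
(array([ 1.244e+02, -3.265e+02, -2.000e-01]), np.float64(-0.01))
(array([-3.2, 15.8, 19.8]), np.float64(-0.01))
[[269.20647703 178.05960684]
 [269.98446732  12.28060075]]
```

View pics/w.png

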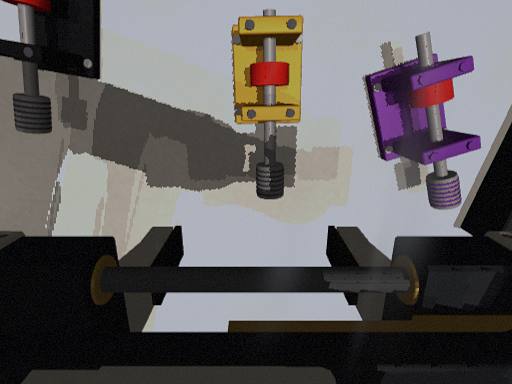

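The wrist view shows the gold knob at (270,181) and its shaft end at (269,12). That agrees with the prediction of (269,178), and the jaws are aligned with the shaft. Next I refine the position and descend.

```bash
python3 - <<'E'
import pickle
from h import *
from plant import r
c=pickle.load(open("w.pkl","rb"))
k=ray(c,(270,181),.06);e=ray(c,(269,12),.06);y=np.arctan2(*(e-k)[1::-1]);print(k,e,np.degrees(y))
s=r.get_state();print(totool(s,[k[0],k[1],.055],y), totool(s,[.4734,-.2624,.055],y))
E
```

```text
[ 0.47035809 -0.26405073  0.06      ] [ 0.62751531 -0.22386119  0.06      ] 14.344722775100886
(array([ -7.1,  18.3, 164.9]), np.float64(-0.02)) (array([ -3.7,  17.4, 164.9]), np.float64(-0.02))
```

>>> send_rows:
  steps:
    - {"dp":[-4,12,35],"roll":-0.02,"jaw":100}
    - {"dp":[-6,18,80],"roll":-0.02,"jaw":100}
    - {"dp":[-6,18,125],"roll":-0.02,"jaw":100}
    - {"dp":[-6,18,152],"roll":-0.02,"jaw":100}
    - {"dp":[-6,18,165],"roll":-0.02,"jaw":100}

```text
time_s: 2.78
tcp_pos: [0.472, -0.2607, 0.0541]
eef_rot: [-179.9, 0.1, 14.6]
contact_force: [0.7, -0.0, 0.2]
gripper_width: 0.0878
gripper_force: 0.0
```

>>> send_rows:
  steps:
    - {"dp":[0,0,0],"roll":0,"jaw":40}
    - {"dp":[0,0,0],"roll":0,"jaw":25}
    - {"dp":[0,0,0],"roll":0,"jaw":20}
    - {"dp":[0,0,0],"roll":0,"jaw":20}
    - {"dp":[0,0,0],"roll":0,"jaw":20}
  newtons: 25

```text
time_s: 3.4
tcp_pos: [0.4727, -0.262, 0.0559]
eef_rot: [180.0, -0.0, 14.6]
contact_force: [-0.1, 0.1, -0.8]
gripper_width: 0.0427
gripper_force: 0.0
```

```bash
python3 t.py; python3 - <<'E'
from plant import r
import cv2
c=r.capture("wrist");cv2.imwrite("pics/w2.png",c["image"])
E
```

```text
3.4 [ 0.47271438 -0.26198429  0.05594007] [ 1.79984525e+02 -3.54611050e-02  1.45567791e+01] [ -8.  19. -29.   0. -41. 113.]
(array([ 136.9, -338.4, -164.1]), np.float64(0.015))
(array([   0.6,    0.6, -144.1]), np.float64(0.015))
```

View pics/w2.png

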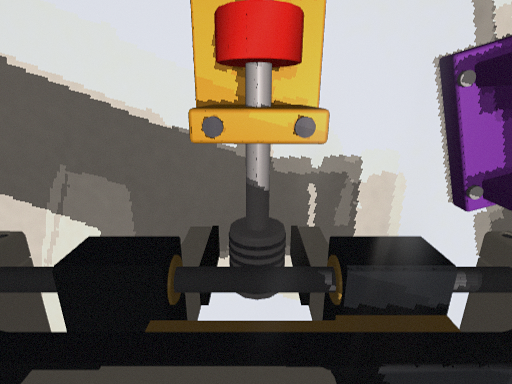

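The knob at (257,260) lies centred between the fingers, and the shaft is straight ahead at column 257. I keep closing.

>>> send_rows:
  steps:
    - {"dp":[0,0,0],"roll":0,"jaw":20}
    - {"dp":[0,0,0],"roll":0,"jaw":20}
    - {"dp":[0,0,0],"roll":0,"jaw":20}
    - {"dp":[0,0,0],"roll":0,"jaw":20}
  newtons: 30

```text
time_s: 3.95
tcp_pos: [0.4731, -0.2631, 0.0557]
eef_rot: [179.9, -0.0, 14.6]
contact_force: [0.9, -7.8, -2.8]
gripper_width: 0.0291
gripper_force: 30.0
```

>>> send_rows:
  steps:
    - {"dp":[3,0,0],"roll":0,"jaw":20}
    - {"dp":[6,0,0],"roll":0,"jaw":20}
    - {"dp":[9,0,0],"roll":0,"jaw":20}
    - {"dp":[12,0,0],"roll":0,"jaw":20}

```text
time_s: 4.45
tcp_pos: [0.4842, -0.2602, 0.0557]
eef_rot: [179.9, 0.0, 14.6]
contact_force: [-1.1, -10.4, -1.5]
gripper_width: 0.0296
gripper_force: 30.0
```

>>> send_rows:
  steps:
    - {"dp":[2,1,0],"roll":0,"jaw":20}
    - {"dp":[4,1,0],"roll":0,"jaw":20}
    - {"dp":[6,1,0],"roll":0,"jaw":20}
    - {"dp":[8,1,0],"roll":0,"jaw":20}

```text
time_s: 4.95
tcp_pos: [0.4922, -0.2583, 0.0557]
eef_rot: [180.0, 0.0, 14.6]
contact_force: [-1.8, -6.2, 2.0]
gripper_width: 0.0294
gripper_force: 30.0
```

>>> send_rows:
  steps:
    - {"dp":[2,0.5,0],"roll":0,"jaw":20}
    - {"dp":[4,0.5,0],"roll":0,"jaw":20}
    - {"dp":[6,0.5,0],"roll":0,"jaw":20}

```text
time_s: 5.32
tcp_pos: [0.4941, -0.2577, 0.0556]
eef_rot: [-179.9, 0.4, 14.6]
contact_force: [-16.2, -12.2, 16.3]
gripper_width: 0.0294
gripper_force: 30.0
```

```bash
python3 - <<'E'
from plant import r
import cv2
c=r.capture("wrist");t=r.capture("top")
a=c["image"];b=cv2.resize(t["image"][155:245,290:370],(341,384),interpolation=cv2.INTER_CUBIC)
import numpy as np;cv2.imwrite("pics/w3.png",cv2.resize(np.hstack([a,b]),(800,360)))
E
```

```text
(no output)
```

View pics/w3.png

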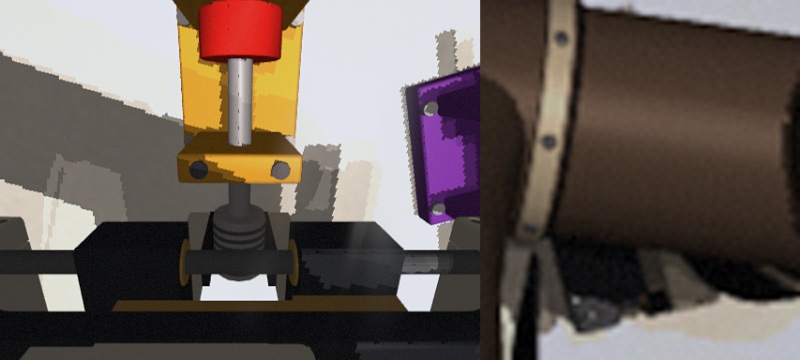

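The wrist view shows the red collar (crop 240,25) right against the far cheek at the top. With an axial force of about 19 N and the TCP stalled, that is the inner stop. Now I pull out.

>>> send_rows:
  steps:
    - {"dp":[-4,0,0],"roll":0,"jaw":20}
    - {"dp":[-8,0,0],"roll":0,"jaw":20}
    - {"dp":[-12,0,0],"roll":0,"jaw":20}
    - {"dp":[-16,0,0],"roll":0,"jaw":20}
    - {"dp":[-20,0,0],"roll":0,"jaw":20}
  newtons: 35

```text
time_s: 6.05
tcp_pos: [0.4789, -0.2618, 0.0557]
eef_rot: [180.0, -0.0, 14.6]
contact_force: [3.7, 0.2, 2.2]
gripper_width: 0.0288
gripper_force: 35.0
```

>>> send_rows:
  steps:
    - {"dp":[-4,0,0],"roll":0,"jaw":20}
    - {"dp":[-8,0,0],"roll":0,"jaw":20}
    - {"dp":[-12,0,0],"roll":0,"jaw":20}
    - {"dp":[-16,0,0],"roll":0,"jaw":20}

```text
time_s: 6.55
tcp_pos: [0.463, -0.2659, 0.0557]
eef_rot: [-180.0, -0.0, 14.6]
contact_force: [2.1, 4.1, 4.5]
gripper_width: 0.0287
gripper_force: 35.0
```

>>> send_rows:
  steps:
    - {"dp":[-3,0,0],"roll":0,"jaw":20}
    - {"dp":[-6,0,0],"roll":0,"jaw":20}
    - {"dp":[-8,0,0],"roll":0,"jaw":20}
    - {"dp":[-10,0,0],"roll":0,"jaw":20}
    - {"dp":[-12,0,0],"roll":0,"jaw":20}

```text
time_s: 7.18
tcp_pos: [0.455, -0.2681, 0.0558]
eef_rot: [179.9, -0.4, 14.6]
contact_force: [15.3, 13.3, -6.2]
gripper_width: 0.029
gripper_force: 35.0
```

The total travel is 40.4 mm and the force rose to about 18 N, so this is the outer stop. I ease off some tension and open.

>>> send_rows:
  steps:
    - {"dp":[2,0,0],"roll":0,"jaw":20}
    - {"dp":[2,0,0],"roll":0,"jaw":80}
    - {"dp":[2,0,0],"roll":0,"jaw":80}
    - {"dp":[2,0,0],"roll":0,"jaw":80}
    - {"dp":[2,0,0],"roll":0,"jaw":80}

```text
time_s: 7.8
tcp_pos: [0.4531, -0.2685, 0.0554]
eef_rot: [-180.0, 0.0, 14.5]
contact_force: [0.6, -0.6, -0.2]
gripper_width: 0.0637
gripper_force: 0.0
```

>>> send_rows:
  steps:
    - {"dp":[0,0,0],"roll":0,"jaw":80}
    - {"dp":[0,0,0],"roll":0,"jaw":80}

```text
time_s: 8.05
tcp_pos: [0.4535, -0.2684, 0.0556]
eef_rot: [180.0, 0.0, 14.6]
contact_force: [-0.2, 1.1, -0.3]
gripper_width: 0.0697
gripper_force: 0.0
```

>>> send_rows:
  steps:
    - {"dp":[0,0,-20],"roll":0,"jaw":80}
    - {"dp":[0,0,-55],"roll":0,"jaw":80}
    - {"dp":[0,0,-100],"roll":0,"jaw":80}
    - {"dp":[0,0,-140],"roll":0,"jaw":80}
    - {"dp":[0,0,-160],"roll":0,"jaw":80}

```text
time_s: 8.68
tcp_pos: [0.4543, -0.2686, 0.2182]
eef_rot: [179.9, -0.2, 14.6]
contact_force: [-0.4, -1.0, 0.2]
gripper_width: 0.0701
gripper_force: 0.0
```

>>> send_rows:
  steps:
    - {"dp":[0,0,0],"roll":0,"jaw":80}
    - {"dp":[0,0,0],"roll":0,"jaw":80}

```text
time_s: 8.93
tcp_pos: [0.4531, -0.2681, 0.2148]
eef_rot: [-180.0, 0.0, 14.6]
contact_force: [0.2, 0.1, -0.0]
gripper_width: 0.0701
gripper_force: 0.0
```

```bash
python3 - <<'E'
from plant import r
import cv2
from h import *
c=r.capture("wrist");cv2.imwrite("pics/w4.png",c["image"])
# expected: inner-most knob TCP -> outer; print time/force
s=r.get_state();print(s["time_s"],s["tcp_pos"],s["contact_force"])
E
```

```text
8.975 [ 0.45298869 -0.26814915  0.21446702] [ 0.17295676 -0.35463952 -0.69716237]
```

View pics/w4.png

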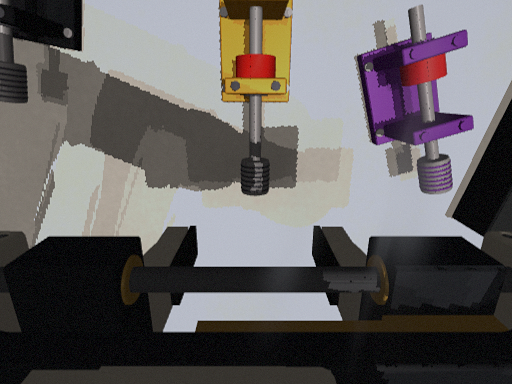

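The collar (255,66) now sits against the near cheek (255,87), so the shaft is fully out. The knob at (255,176) is free and the gripper is clear. I'm handing in the job.

```bash
python3 -c "
from plant import r
print(r.close_job())"
```

```text
the job is handed in; nothing more can be done
None
```

I pushed the gold block's shaft in to its inner stop, pulled it 40 mm out to its outer stop and left it fully out with the gripper clear; I never touched the silver and black shafts, and handed the job in at about 9 s.

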